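# Unlock the ball-mill dish and lift it out level

## Robot

A 6-joint arm with a two-finger parallel gripper is mounted at the origin on the work surface; the furniture and walls round the work are solid. World frame = base frame: x ahead of the robot, y to its left, z up, the work surface at z = 0. Lengths are in mm, angles in rad, forces in N, time in s.
With the tool pointing down it reaches from about 350 to 950 mm from the base axis. Payload 17.4 kg.
Tool frame: the origin (TCP) lies where the fingers leave the gripper's body, on its centre line; the fingertips stand 84 mm ahead of it and the grasp point (between the pads) lies grip_depth ahead of it (grip_depth is the distance from the TCP to the grasp point, in mm); z points along the fingers, y is the line along which they close (so a half turn about z gives the same grasp; the last joint's range is limited). The gripper opens to 93 mm and grips with 3 to 60 N. Pads are 15 mm wide; open, the fingers measure 128 mm over their backs; the gripper's body (75 mm by 188 mm) begins 65 mm behind the grasp point.
Start: joints at [1.115, 0.116, 1.442, -0, 1.584, -0.038], TCP at [273.89, 616.942, 302.746] pointing down, gripper open.
Joint ranges: [-2.83, 2.83], [-0.83, 2.19], [0.07, 2.5], [-1.14, 4.28], [0.01, 3], [-2.97, 2.97]. Speed limits (rad/s): [1.89, 1.89, 2.22, 3.14, 3.14, 3.14].

## Interface

Orientations are given as a 3x3 rotation matrix whose columns are the frame's x, y, z axes.
In Python, from cell import observe, grab_frame, get_calibration, finish_job, spot_in, outline_of, mark_of, grip_depth gives the robot as it stands. The module is installed in compiled form; this text tells all that it offers.
- The arm moves only by the tool jog_arm, never from a script. Its arguments are lists of equal length, an entry for each row: "travel": the shift along the world's x, y, z in m, a list of three; "rot": the turn, a rotation vector about the world's x, y, z in degrees, a list of three; "claw": the opening, from -1 (shut) to 1 (fully open). A call has 1 to 12 rows; each row is the pose to reach, as a shift and turn from the pose commanded when the call began; what a row does not reach only later rows make up. A row lasts 1/12 s, in which the tool goes at most 41.7 mm and 7.16 degrees, less where a joint would pass 70% of its speed; a pose out of reach is approached as far as the arm can. A call with a gripper value outside its range is refused whole. The fingers move at their own pace and stop on an object; "newtons" is the grip in N (left out, the last holds). Time passes only in rows, so rows that repeat a pose let the fingers close. It gives the time, the measured TCP pose, the force, the opening and the grip force at its end, in the units of the state.
- observe(): the state, without advancing time (a new reading comes with each control period).
- grab_frame(name): name is "scene" or "side" or "wrist"; returns the picture (400x640x3 uint8, red, green, blue); there is no depth.
- get_calibration(name): a dict with "fx", "fy", "cx", "cy" (pixels), "T" (4x4, takes a point from camera to world coordinates). Camera axes: x right, y up, looking along -z (the intrinsics and any distortion apply to the point x, -y, -z); pixel columns grow to the right and rows downward; lengths in mm; the calibration is good to about 2 mm. A picture is of the moment at which its call begins: read the wrist's pose just before it. get_calibration takes no time and is no camera call; for the wrist camera it gives the pose at the moment of the call.
- finish_job(): hands the job in; it is judged then, once.
Trained networks look in the newest picture that a camera, given by its name, has taken for a name from the list of things; names that differ only in an ending like _2 or _b are one class to them, and where a whole thing is asked for, a point or a joint stands for the part that bears it (a point fixed in the world has none). Each returns a list of dicts, best first, with "p" (0 to 1); they miss things now and then, are a little off and sometimes report something else, mostly with a low value. They report only what shows in the picture. A call takes as long as a camera call.
- spot_in(camera, thing): "uv" ([column, row] in pixels, amid what is visible of it).
- outline_of(camera, thing): "region" (400x640 bool, what is visible of it) and "uv" ([column, row] in pixels, amid what is visible of it).
- mark_of(camera, thing): "uv" ([column, row] in pixels: a listed point, or the origin of a listed thing).
The state is a dict: "clock": time; "q": joint angles; "qd": joint speeds; "effort": joint torques, N m; "position": TCP position; "tool_rot": TCP orientation; "ft_force": force on the tool from outside, world axes, zero at the start; "moment": the same for the moment, N m; "grip_width": finger opening in mm; "grip_force": force on a finger pad.
Only numpy, scipy, OpenCV 4.12 (cv2) and the standard library are available. Lean on these libraries where they do the work, as an engineer would, in place of code of your own. Each camera call takes 0.05 s, during which the arm holds its last target. There are 200 camera calls.

## Task

Take the grinding dish out of the little ball mill so that it can be looked over: pull the mill's locking bolt outwards, then turn the dish by its handle a quarter turn anticlockwise (seen from above) and lift it straight up out of the ring. Keep the dish level and the loose steel ball in its middle all the way, never let the dish drop, and do not push the things lying around. Finish while still holding the dish by its handle, level and still, well clear above the mill's ring; do not put it down.

Things in the scene. Friction and masses are not known exactly. Their poses are not given: they have to be found in the camera images.
- mill: grey box-shaped vibratory ball mill, fixed to the bench, 180 x 180 x 66 mm, a dial and a switch on its front (-x side). Origin: centre of its underside, on the bench; x to its back, y to its left, z up. An aluminium bayonet ring stands centred on its top. The dish hangs in it on two lugs, held down by the ring's lip.
- mill_ring (a point): centre of the bayonet ring's mouth, 106 mm above the bench (axes as the mill's). Ring 152 mm outside diameter. Its lip, 114 mm inside, covers the dish's lugs but for two gaps of 54 degrees, facing the mill's front and back; the lugs are 40 degrees wide, so the dish lifts out only when turned 90 degrees, within 6. Stops end the turn about 7 degrees past that and forbid clockwise turning.
- ledges (a point): point on the ring's axis level with the top of its two inner ledges, 88 mm above the bench. They carry the lugs (6 mm thick) at the locked place only: turned beyond about 36 degrees the dish is carried by the hand alone, and let go it drops 14 mm. From ledge to lip the lugs have 6 mm of height play (lift 3 mm to turn freely); sideways the dish has 4 mm of play.
- bolt (a joint): locking bolt at the mill's front left corner, in m: 0 = home (it stops the dish after about 16 degrees of turning), 0.020 = fully out. It slides level, straight away from the dish's axis, 132 degrees anticlockwise from the mill's +x axis (to the mill's front and left). Friction about 3 N, no spring: it stays where it is left.
- bolt_knob (a point): grip point on the bolt's upright round steel knob: 14 mm diameter, 17 mm head in its top 4 mm; the knob's top is 11 mm above this point, the mill's top 49 mm below it. 115 mm above the bench and 112 mm from the dish's axis when home. Its x axis points the way the bolt is pulled out.
- dish: white dish in a steel band with two lugs and an arched handle; 104 mm diameter, 130 over the lugs, 120 high, about 0.36 kg. Origin: centre of its underside, 80 mm above the bench in the mill; handle and lugs lie along its y axis; at first its axes are the mill's within 3 degrees. The hollow rises at 7 degrees out to 18 mm radius, 19 degrees to 34 mm, then 39 degrees; rim 28 mm high.
- dish_grip (a point): middle of the wooden handle bar over the dish, 110 mm above the dish's origin (190 mm above the bench in the mill). The bar runs along the dish's y axis, 78 mm long, 14 mm thick (dish x) and 20 mm high; pinch it across its thickness. The ball's top is 72 mm below this point.
- dish_center (a point): where the ball's centre is when the ball lies in the middle of the dish, 23 mm above the dish's origin
- ball_center (a point): centre of the loose steel ball, 30 mm diameter, 0.11 kg, lying in the dish
- oak_wedge: oak wedge lying flat, 30 x 100 x 22 mm, a bystander on the right; origin: centre of its underside
- sander: cork-and-paper sanding block, 65 x 112 x 35 mm, a bystander to the right of the mill; origin: centre of its underside
- block: wood offcut, 50 x 90 x 30 mm, a bystander on the left; origin: centre of its underside

How it is judged (in metres and radians):
On the way, in this order (a step that is already met when the one before it is completed fails the run):
1. the locking bolt is pulled out at least 15 mm (value of joint bolt above 0.015 m), for 0.2 s.
2. the dish is turned a quarter turn (at least 80 degrees) in the ring, level, with the ball in its middle (angle between the x axis of dish and the x axis of mill, either way round above 1.4 rad and horizontal distance between dish and mill below 0.012 m and z of dish in the frame of mill below 0.115 m and angle between dish's own z axis and vertical below 0.12 rad and distance between ball_center and dish_center below 0.015 m), for 0.1 s.
At the end, for the whole second after the job is handed in: The gripper holds the dish over the mill (within 100 mm of its axis), underside 135 mm or more above the bench, level within 0.10 rad, still (under 30 mm/s), not touching the mill, the ball within 12 mm of the dish's middle and the bolt at least 12 mm out (z of dish in the frame of mill above 0.135 m and horizontal distance between dish and mill below 0.1 m and angle between dish's own z axis and vertical below 0.1 rad and distance between ball_center and dish_center below 0.012 m and linear speed of dish below 0.03 m/s and contact force between the fingers and dish above 1 N and contact force between dish and mill below 0.1 N and value of joint bolt above 0.012 m); the arm keeps its last pose, push and grip.
It fails at once if the ball rolls up the side of the dish (more than 25 mm from its middle) (distance between ball_center and dish_center above 0.025 m).
It fails at once if the dish is tipped by more than 0.25 rad (angle between dish's own z axis and vertical above 0.25 rad).
It fails at once if the dish drops off its ledges into the ring (z of dish in the frame of mill below 0.072 m).
It fails at once if a bystander is pushed more than 30 mm (distance of any of oak_wedge, sander, block from where it was at the start of the episode above 0.03 m).
It also fails if it takes over 48 s, if anything falls off the work surface, if the arm or the gripper's body presses on something with over 40 N, if the wrist force passes 120 N, or if a joint passes its speed limit or range.

## Working session

There is one attempt and no reset: what is moved stays moved. The work goes in short steps, Python scripts to look and compute and a tool call to move; the robot and the scene stay as the last step left them, time stands still between calls to the robot, and variables do not carry over. Pictures are saved under pics/ and viewed, at most 10 in all, crops included, and the job is handed in when it is done.

Besides the shell and the picture viewer there is one more tool, called after "Call:" as name(argument=value, ...) on one line, values as JSON. jog_arm: Moves the arm, as the interface text tells. Its arguments: {"type":"object","properties":{"travel":{"type":"array"},"rot":{"type":"array"},"claw":{"type":"array"},"newtons":{"type":"number"}},"required":["travel","rot","claw"]}

```bash
mkdir -p pics; cat > h.py <<'E'
import numpy as np, cv2
from cell import *
def ray(cam,uv):
    c=get_calibration(cam);T=np.array(c["T"],float)
    d=np.array([(uv[0]-c["cx"])/c["fx"],-(uv[1]-c["cy"])/c["fy"],-1.])
    d=T[:3,:3]@d
    return T[:3,3],d/np.linalg.norm(d)
def atz(cam,uv,z):
    o,d=ray(cam,uv);return o+d*(z-o[2])/d[2]
def tri(rs):
    A=0;b=0
    for o,d in rs:
        P=np.eye(3)-np.outer(d,d);A=A+P;b=b+P@o
    x=np.linalg.solve(A,b)
    return x,[round(float(np.linalg.norm((np.eye(3)-np.outer(d,d))@(x-o))),1) for o,d in rs]
E
python3 - <<'E'
from h import *
np.set_printoptions(precision=1,suppress=True)
s=observe();print(s["clock"],s["position"],s["tool_rot"],s["grip_width"],grip_depth)
print({k:v for k,v in get_calibration("scene").items() if k!="T"})
im=[]
H={"mill_ring":106,"bolt_knob":115,"dish_grip":190,"ball_center":103,"ledges":88,"mill":0,"block":0,"sander":0,"oak_wedge":0}
R={k:[] for k in H}
for cam in ["scene","side"]:
    f=grab_frame(cam);cv2.imwrite(f"pics/{cam}0.png",f[...,::-1])
    print(cam,np.array(get_calibration(cam)["T"])[:3,3])
    for k,z in H.items():
        r=mark_of(cam,k)
        if r:
            print(k,np.array(r[0]["uv"]),round(r[0]["p"],2),atz(cam,r[0]["uv"],z));R[k].append(ray(cam,r[0]["uv"]))
for k in R:
    if len(R[k])==2: print(k,tri(R[k]))
print(observe()["clock"])
E
```

```text
0.0 [273.8 616.8 302. ] [[-0.9  0.4 -0. ]
 [ 0.4  0.9 -0. ]
 [ 0.  -0.  -1. ]] 92.81396941565895 65.3
{'fx': 441.2140417595131, 'fy': 441.2140417595131, 'cx': 327.4841370871193, 'cy': 198.11676895472024}
scene [ -17.1 -879.9 1038.9]
mill_ring [349.7 209. ] 0.55 [583.1 -44.  106. ]
bolt_knob [314.1 200.1] 0.58 [506.9  45.5 115. ]
dish_grip [352.8 184.8] 0.91 [599.6 -34.3 190. ]
ball_center [351.8 205.3] 0.53 [600.6 -30.6 103. ]
ledges [354.8 213.7] 0.88 [595.5 -54.9  88. ]
mill [352.3 233.3] 0.95 [590.4 -51.6   0. ]
block [264.7 192.3] 0.87 [443.7 298.8   0. ]
sander [386.4 276.2] 0.8 [ 572.1 -254.5    0. ]
oak_wedge [361.4 308. ] 0.68 [ 443.6 -305.     0. ]
side [ -32.5 -840.6 1028.9]
mill_ring [340.9 196.9] 0.97 [602.2 -38.9 106. ]
bolt_knob [298.8 196.1] 0.55 [502.3  18.6 115. ]
dish_grip [344.2 177.3] 0.6 [596.4 -55.2 190. ]
ball_center [340.3 195.5] 0.53 [606.3 -30.8 103. ]
ledges [340.6 204.6] 0.61 [595.3 -48.3  88. ]
mill [338.1 228.1] 0.85 [590.1 -50.    0. ]
block [241.9 176.2] 0.79 [468.6 306.3   0. ]
sander [382.8 281.4] 0.89 [ 574.3 -268.7    0. ]
oak_wedge [347.7 318.9] 0.97 [ 430.8 -310.1    0. ]
mill_ring (array([ 428.5, -259. ,  352.6]), [4.8, 4.8])
bolt_knob (array([ 324.6, -271.3,  427.4]), [4.6, 4.6])
dish_grip (array([ 426.1, -269.9,  422.9]), [3.6, 3.6])
ball_center (array([ 537.1, -118.3,  201.3]), [1.4, 1.4])
ledges (array([683. ,  62.5, -45.5]), [1.5, 1.5])
mill (array([613.8, -19.8, -39.5]), [0.3, 0.3])
block (array([ 262.4, -165.5,  416.2]), [5.5, 5.5])
sander (array([ 425.8, -409.2,  254.9]), [1.7, 1.7])
oak_wedge (array([ 434. , -311.6,    7.3]), [6.0, 6.0])
1.0
```

```bash
python3 - <<'E'
import cv2
a=cv2.imread("pics/scene0.png")[120:340,200:460];cv2.imwrite("pics/c0.png",cv2.resize(a,None,fx=2.7,fy=2.7,interpolation=cv2.INTER_CUBIC))
E
```

```text
(no output)
```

View pics/c0.png

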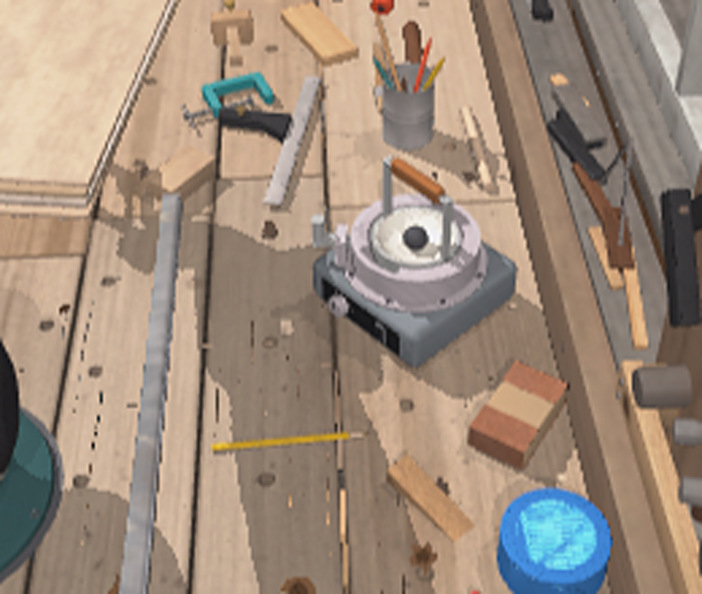

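```bash
python3 - <<'E'
from h import *
np.set_printoptions(precision=2,suppress=True)
s=observe();T=np.array(get_calibration("wrist")["T"]);c=get_calibration("wrist")
R=np.array(s["tool_rot"]);print(c["fx"],c["cx"],c["cy"]);print(R.T@(T[:3,3]-s["position"]));print(R.T@T[:3,:3])
E
```

```text
290.5737410513855 322.20180865913755 196.65570816373312
[ 69.62   0.39 -82.93]
[[ 0.    0.97  0.25]
 [ 1.   -0.   -0.  ]
 [ 0.    0.25 -0.97]]
```

Call:
jog_arm(travel=[[0.014, -0.039, 0.01], [0.028, -0.078, 0.02], [0.042, -0.117, 0.03], [0.056, -0.156, 0.04], [0.07, -0.195, 0.05], [0.084, -0.234, 0.06], [0.098, -0.273, 0.06], [0.112, -0.312, 0.06], [0.126, -0.351, 0.06], [0.14, -0.39, 0.06], [0.154, -0.429, 0.06], [0.168, -0.468, 0.06]], rot=[[0, 0, -2], [0, 0, -4], [0, 0, -6], [0, 0, -8], [0, 0, -10], [0, 0, -12], [0, 0, -14], [0, 0, -16], [0, 0, -18], [0, 0, -20], [0, 0, -22], [0, 0, -24]], claw=[1, 1, 1, 1, 1, 1, 1, 1, 1, 1, 1, 1])

```text
clock: 2.0
position: [440.4, 150.9, 363.1]
tool_rot: [[-0.669, 0.743, 0.001], [0.743, 0.669, 0.0], [-0.0, 0.001, -1.0]]
ft_force: [1.0, 1.1, 0.1]
grip_width: 92.8
grip_force: 0.0
```

Call:
jog_arm(travel=[[0.018, -0.035, 0], [0.036, -0.07, 0], [0.054, -0.105, 0], [0.064, -0.121, 0], [0.064, -0.121, 0], [0.064, -0.121, 0]], rot=[[0, 0, 0], [0, 0, 0], [0, 0, 0], [0, 0, 0], [0, 0, 0], [0, 0, 0]], claw=[1, 1, 1, 1, 1, 1])

```text
clock: 2.5
position: [504.7, 31.2, 362.5]
tool_rot: [[-0.668, 0.744, -0.001], [0.744, 0.668, 0.0], [0.0, -0.0, -1.0]]
ft_force: [-0.5, 0.4, -0.9]
grip_width: 93.3
grip_force: 0.0
```

```bash
cat > look.py <<'E'
from h import *
import sys
np.set_printoptions(precision=1,suppress=True)
H={"mill_ring":106,"bolt_knob":115,"dish_grip":190,"ball_center":103,"ledges":88,"mill":0,"dish":80}
f=grab_frame("wrist");cv2.imwrite(f"pics/{sys.argv[1]}.png",f[...,::-1])
for k in sys.argv[2:] or H:
    for r in mark_of("wrist",k)[:1]: print(k,np.array(r["uv"]),round(r["p"],2),atz("wrist",r["uv"],H[k]))
print(observe()["clock"],observe()["position"])
E
python3 look.py w1
```

```text
bolt_knob [321.7 185.8] 0.6 [505.   30.8 115. ]
dish_grip [339.6 314.2] 0.71 [597.  -43.5 190. ]
mill [334.1 241.8] 0.73 [600.3 -44.2   0. ]
dish [333.1 259.4] 0.62 [591.3 -41.4  80. ]
2.9 [504.3  32.5 362.9]
```

View pics/w1.png

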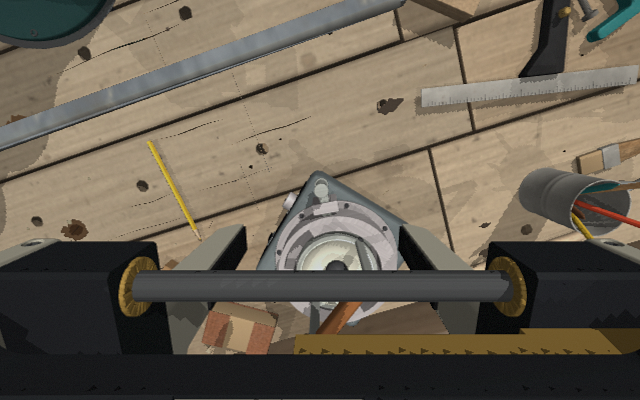

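```bash
python3 - <<'E'
from h import *
P=[atz("wrist",p,66)[:2] for p in [(318,172),(268,245),(405,222)]]
print(P)
for q in P[1:]:
    d=q-P[0];print(np.degrees(np.arctan2(d[1],d[0])))
a=cv2.imread("pics/w1.png")[155:285,230:430];cv2.imwrite("pics/c1.png",cv2.resize(a,None,fx=4,fy=4,interpolation=cv2.INTER_CUBIC))
E
```

```text
[array([496.13475682,  33.19105692]), array([513.36167925, -91.41348632]), array([631.77979554,  61.90049583])]
-82.12859793078539
11.95036130816197
```

View pics/c1.png

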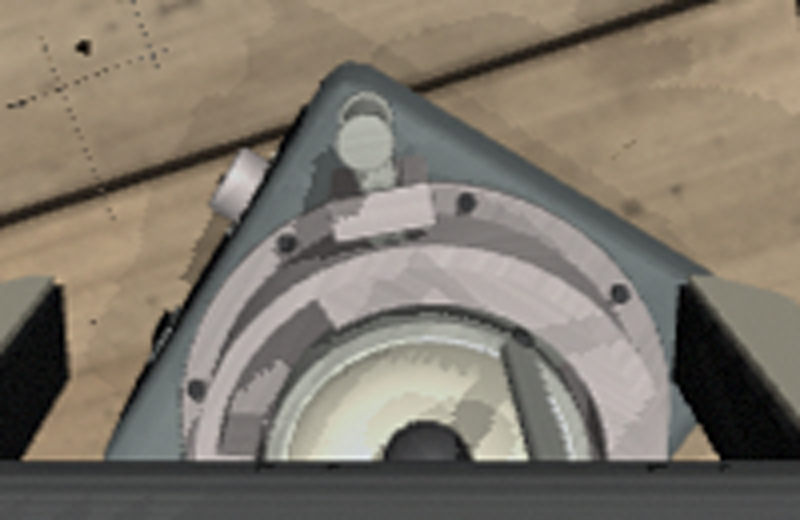

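```bash
python3 - <<'E'
from h import *
np.set_printoptions(precision=1,suppress=True)
w=lambda p,z:atz("wrist",(230+p[0]/4,155+p[1]/4),z)[:2]
for a,b in [((300,125),(115,440)),((420,92),(690,262))]:
    d=w(b,66)-w(a,66);print(np.degrees(np.arctan2(d[1],d[0])),w(a,66))
k=w((364,140),126);print("knob",k)
from scipy.optimize import least_squares
P=np.array([w(p,106) for p in [(181,400),(212,310),(270,238),(460,185),(560,220),(640,290),(670,380)]])
r=least_squares(lambda c:np.hypot(*(P-c).T)-76,[595,-45]);print("ring",r.x,r.fun)
d=k-r.x;print(np.hypot(*d),np.degrees(np.arctan2(d[1],d[0])))
E
```

```text
-78.34466936987354 [496.1   7.2]
9.728379152991884 [518.2  42.3]
knob [506.3  28.2]
ring [583.9 -27.8] [ 2.5 -0.1 -0.  -0.4 -0.7  1.4  1.6]
95.75623050553477 144.18678914399325
```

Call:
jog_arm(travel=[[0.001, -0.003, -0.035], [0.001, -0.003, -0.07], [0.001, -0.003, -0.105], [0.001, -0.003, -0.135], [0.001, -0.003, -0.16], [0.001, -0.003, -0.175], [0.001, -0.003, -0.182], [0.001, -0.003, -0.182], [0.001, -0.003, -0.182], [0.001, -0.003, -0.182], [0.001, -0.003, -0.182]], rot=[[0, 0, 5], [0, 0, 10], [0, 0, 10], [0, 0, 10], [0, 0, 10], [0, 0, 10], [0, 0, 10], [0, 0, 10], [0, 0, 10], [0, 0, 10], [0, 0, 10]], claw=[1, 1, 1, 1, 0.7, 0.5, 0, -0.3, -1, -1, -1], newtons=30)

```text
clock: 3.82
position: [505.9, 29.0, 182.1]
tool_rot: [[-0.789, 0.615, 0.002], [0.615, 0.789, 0.0], [-0.001, 0.001, -1.0]]
ft_force: [-0.7, -0.3, -0.2]
grip_width: 51.0
grip_force: 0.0
```

Call:
jog_arm(travel=[[0, 0, -0.002], [0, 0, -0.002], [0, 0, -0.002], [0, 0, -0.002], [0, 0, -0.002], [0, 0, -0.002], [0, 0, -0.002]], rot=[[0, 0, 0], [0, 0, 0], [0, 0, 0], [0, 0, 0], [0, 0, 0], [0, 0, 0], [0, 0, 0]], claw=[-1, -1, -1, -1, -1, -1, -1])

```text
clock: 4.4
position: [504.9, 28.1, 178.7]
tool_rot: [[-0.788, 0.615, -0.002], [0.615, 0.788, -0.002], [0.0, -0.003, -1.0]]
ft_force: [-8.7, -10.6, 4.0]
grip_width: 15.0
grip_force: 30.0
```

Call:
jog_arm(travel=[[-0.003, 0.0015, 0], [-0.006, 0.004, 0], [-0.009, 0.0065, 0], [-0.012, 0.0085, 0], [-0.0145, 0.0105, 0], [-0.0155, 0.0115, 0], [-0.0155, 0.0115, 0], [-0.0155, 0.0115, 0]], rot=[[0, 0, 0], [0, 0, 0], [0, 0, 0], [0, 0, 0], [0, 0, 0], [0, 0, 0], [0, 0, 0], [0, 0, 0]], claw=[-1, -1, -1, -1, -1, -1, -1, -1])

```text
clock: 5.07
position: [490.3, 39.2, 178.9]
tool_rot: [[-0.788, 0.615, 0.001], [0.615, 0.788, -0.003], [-0.003, -0.002, -1.0]]
ft_force: [5.6, -14.3, -1.9]
grip_width: 14.9
grip_force: 30.0
```

Call:
jog_arm(travel=[[0, 0, 0], [0, 0, 0], [0, 0, 0], [0, 0, 0], [0, 0, 0.01], [0, 0, 0.05], [0, 0, 0.09], [0, 0, 0.13], [0, 0, 0.17], [0.02, -0.015, 0.185], [0.04, -0.03, 0.185], [0.06, -0.045, 0.185]], rot=[[0, 0, 0], [0, 0, 0], [0, 0, 0], [0, 0, 0], [0, 0, 0], [0, 0, 0], [0, 0, 0], [0, 0, 0], [0, 0, -7], [0, 0, -14], [0, 0, -21], [0, 0, -28]], claw=[0, 0, 0, 0, 0, 0, 0, 0, 0, 0, 0, 0])

```text
clock: 6.07
position: [550.6, -5.0, 366.5]
tool_rot: [[-0.403, 0.915, 0.004], [0.915, 0.403, -0.0], [-0.001, 0.003, -1.0]]
ft_force: [0.8, 0.4, -0.5]
grip_width: 46.7
grip_force: 0.0
```

Call:
jog_arm(travel=[[0.02, -0.015, 0], [0.04, -0.03, 0], [0.047, -0.036, 0], [0.047, -0.036, 0], [0.047, -0.036, 0]], rot=[[0, 0, -7], [0, 0, -13.5], [0, 0, -13.5], [0, 0, -13.5], [0, 0, -13.5]], claw=[0, 0, 0, 0, 0])

```text
clock: 6.48
position: [596.7, -40.4, 363.9]
tool_rot: [[-0.186, 0.983, -0.001], [0.983, 0.186, 0.0], [0.0, -0.0, -1.0]]
ft_force: [0.3, 0.1, 0.5]
grip_width: 46.6
grip_force: 0.0
```

```bash
python3 look.py w2 bolt_knob dish_grip mill dish ball_center mill_ring;  python3 -c "
import cv2
a=cv2.imread('pics/w2.png')[60:330,140:500];cv2.imwrite('pics/c2.png',cv2.resize(a,None,fx=2.2,fy=2.2,interpolation=cv2.INTER_CUBIC))"
```

```text
bolt_knob [240.8  95. ] 0.72 [490.8  39.9 115. ]
dish_grip [321.2 206.3] 0.58 [595.8 -45.7 190. ]
dish [320.7 181.3] 0.58 [594.8 -44.6  80. ]
ball_center [321.5 183.7] 0.45 [595.6 -42.8 103. ]
6.8333 [596.6 -40.2 364.1]
```

View pics/c2.png

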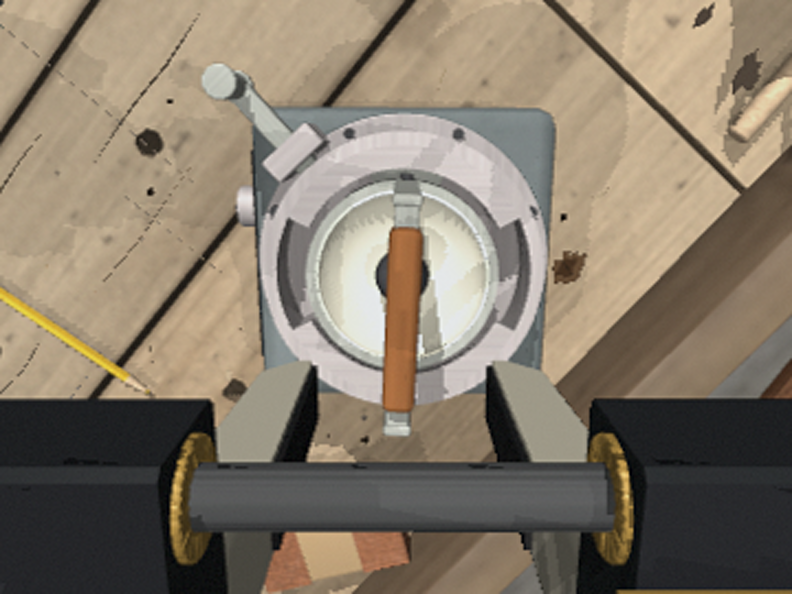

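```bash
python3 - <<'E'
from h import *
np.set_printoptions(precision=1,suppress=True)
w=lambda p,z:atz("wrist",(140+p[0]/2.2,60+p[1]/2.2),z)[:2]
a,b=w((405,229),200),w((397,411),200);print(a,b,(a+b)/2,np.hypot(*(a-b)),np.degrees(np.arctan2(*(a-b)[::-1])))
P=np.array([w(p,106) for p in [(402,112),(262,255),(545,255),(300,160),(505,160)]])
from scipy.optimize import least_squares
r=least_squares(lambda c:np.hypot(*(P-c).T)-76,[595,-45]);print("ring",r.x,r.fun)
d=w((555,125),66)-w((280,107),66)
for p,q in [((285,107),(540,108))]:
    d=w(q,66)-w(p,66);print(np.degrees(np.arctan2(d[1],d[0])))
E
```

```text
[591.1  -5.8] [602.  -81.3] [596.6 -43.5] 76.29624001587499 98.22863704975879
ring [596.4 -35.4] [ 1.   0.4  0.8 -0.5 -1. ]
10.431048134126682
```

Call:
jog_arm(travel=[[0, -0.002, -0.035], [-0.0005, -0.004, -0.065], [-0.0005, -0.004, -0.09], [-0.0005, -0.004, -0.105], [-0.0005, -0.004, -0.108], [-0.0005, -0.004, -0.108], [-0.0005, -0.004, -0.108], [-0.0005, -0.004, -0.108], [-0.0005, -0.004, -0.108], [-0.0005, -0.004, -0.108], [-0.0005, -0.004, -0.108], [-0.0005, -0.004, -0.108]], rot=[[0, 0, -1], [0, 0, -2.2], [0, 0, -2.2], [0, 0, -2.2], [0, 0, -2.2], [0, 0, -2.2], [0, 0, -2.2], [0, 0, -2.2], [0, 0, -2.2], [0, 0, -2.2], [0, 0, -2.2], [0, 0, -2.2]], claw=[0, 0, 0, 0, 0, 0, -0.3, -0.5, -0.6, -0.65, -0.7, -0.75], newtons=10)

```text
clock: 7.83
position: [596.6, -44.6, 256.1]
tool_rot: [[-0.145, 0.989, 0.001], [0.989, 0.145, -0.0], [-0.0, 0.001, -1.0]]
ft_force: [1.9, 0.3, 2.4]
grip_width: 14.1
grip_force: 10.0
```

Call:
jog_arm(travel=[[0, 0, 0], [0, 0, 0], [0, 0, 0], [0, 0, 0]], rot=[[0, 0, 0], [0, 0, 0], [0, 0, 0], [0, 0, 0]], claw=[-0.8, -0.85, -0.9, -0.95])

```text
clock: 8.17
position: [596.6, -44.6, 256.1]
tool_rot: [[-0.145, 0.989, 0.001], [0.989, 0.145, -0.0], [-0.0, 0.001, -1.0]]
ft_force: [3.1, 1.2, 4.7]
grip_width: 13.8
grip_force: 10.0
```

Call:
jog_arm(travel=[[0, 0, 0], [0, 0, 0], [0, 0, 0], [0, 0, 0]], rot=[[0, 0, 0], [0, 0, 0], [0, 0, 0], [0, 0, 0]], claw=[-1, -1, -1, -1], newtons=45)

```text
clock: 8.5
position: [596.7, -44.6, 256.1]
tool_rot: [[-0.145, 0.989, 0.001], [0.989, 0.145, -0.0], [-0.0, 0.001, -1.0]]
ft_force: [3.2, 1.1, 4.6]
grip_width: 13.8
grip_force: 45.0
```

```bash
python3 - <<'E'
from h import *
np.set_printoptions(precision=2,suppress=True)
s=observe();print(s["clock"],np.array(s["position"]),np.array(s["ft_force"]),np.array(s["moment"]),s["q"],s["grip_width"])
f=grab_frame("wrist");cv2.imwrite("pics/w3.png",f[...,::-1])
E
```

```text
8.5 [596.65 -44.57 256.13] [3.21 1.11 4.62] [ 0.03 -0.64 -0.12] [-0.12 -0.03  1.67  0.    1.5  -0.26] 13.758130114899323
```

View pics/w3.png

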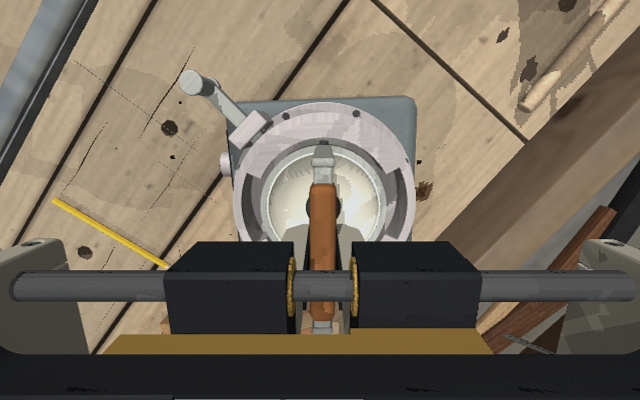

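Call:
jog_arm(travel=[[0, 0, 0.001], [0, 0, 0.002], [0, 0, 0.003], [0, 0, 0.003], [0, 0, 0.003]], rot=[[0, 0, 0], [0, 0, 0], [0, 0, 0], [0, 0, 0], [0, 0, 0]], claw=[-1, -1, -1, -1, -1])

```text
clock: 8.97
position: [596.3, -44.6, 258.3]
tool_rot: [[-0.145, 0.989, -0.001], [0.989, 0.145, 0.0], [0.0, -0.001, -1.0]]
ft_force: [1.3, 0.6, -5.4]
grip_width: 13.5
grip_force: 45.0
```

Call:
jog_arm(travel=[[0, 0, 0], [0, 0, 0], [0, 0, 0], [0, 0, 0], [0, 0, 0], [0, 0, 0], [0, 0, 0], [0, 0, 0], [0, 0, 0], [0, 0, 0], [0, 0, 0]], rot=[[0, 0, 1], [0, 0, 3], [0, 0, 6], [0, 0, 9], [0, 0, 12], [0, 0, 15], [0, 0, 18], [0, 0, 21], [0, 0, 24], [0, 0, 26], [0, 0, 27]], claw=[-1, -1, -1, -1, -1, -1, -1, -1, -1, -1, -1])

```text
clock: 9.88
position: [596.3, -44.6, 258.6]
tool_rot: [[-0.581, 0.814, -0.001], [0.814, 0.581, 0.0], [0.0, -0.0, -1.0]]
ft_force: [0.3, -0.5, -4.8]
grip_width: 13.6
grip_force: 45.0
```

Free turning past the bolt stop; carry on.

Call:
jog_arm(travel=[[0, 0, 0], [0, 0, 0], [0, 0, 0], [0, 0, 0], [0, 0, 0], [0, 0, 0], [0, 0, 0], [0, 0, 0], [0, 0, 0], [0, 0, 0], [0, 0, 0], [0, 0, 0]], rot=[[0, 0, 1.5], [0, 0, 4.5], [0, 0, 8], [0, 0, 11.5], [0, 0, 15], [0, 0, 18.5], [0, 0, 22], [0, 0, 25.5], [0, 0, 29], [0, 0, 32], [0, 0, 34], [0, 0, 35]], claw=[-1, -1, -1, -1, -1, -1, -1, -1, -1, -1, -1, -1])

```text
clock: 10.88
position: [596.4, -44.6, 258.6]
tool_rot: [[-0.942, 0.334, -0.0], [0.334, 0.942, 0.0], [0.0, -0.0, -1.0]]
ft_force: [-0.2, 0.4, -5.5]
grip_width: 13.4
grip_force: 45.0
```

Call:
jog_arm(travel=[[0, 0, 0], [0, 0, 0], [0, 0, 0], [0, 0, 0], [0, 0, 0], [0, 0, 0], [0, 0, 0], [0, 0, 0], [0, 0, 0], [0, 0, 0], [0, 0, 0], [0, 0, 0]], rot=[[0, 0, 1.5], [0, 0, 4.5], [0, 0, 8], [0, 0, 11.5], [0, 0, 15], [0, 0, 18.5], [0, 0, 22], [0, 0, 25.5], [0, 0, 28], [0, 0, 29.5], [0, 0, 29.5], [0, 0, 29.5]], claw=[-1, -1, -1, -1, -1, -1, -1, -1, -1, -1, -1, -1])

```text
clock: 11.88
position: [596.4, -44.6, 258.7]
tool_rot: [[-0.985, -0.17, -0.0], [-0.17, 0.985, 0.0], [0.0, 0.0, -1.0]]
ft_force: [-0.1, -0.5, -4.5]
grip_width: 13.8
grip_force: 45.0
```

```bash
python3 - <<'E'
from h import *
np.set_printoptions(precision=2,suppress=True)
s=observe();print(s["clock"],np.array(s["position"]),np.array(s["ft_force"]),np.array(s["moment"]),s["q"],s["grip_width"])
f=grab_frame("wrist");cv2.imwrite("pics/w4.png",f[...,::-1])
E
```

```text
11.8833 [596.41 -44.58 258.66] [-0.09 -0.52 -4.48] [ 0.06  0.07 -0.02] [-0.12 -0.04  1.67 -0.    1.51 -1.86] 13.846475748900893
```

View pics/w4.png

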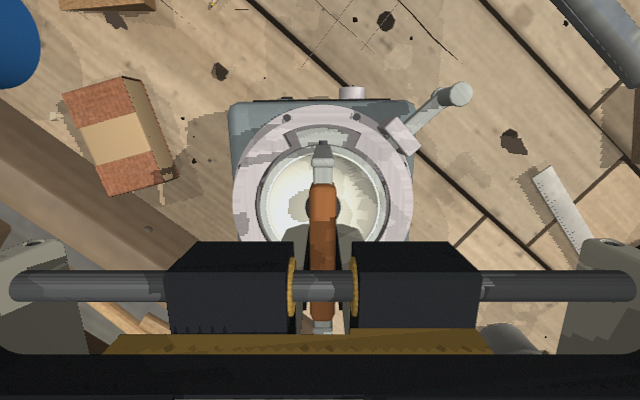

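Call:
jog_arm(travel=[[0, 0, 0.001], [0, 0, 0.003], [0, 0, 0.005], [0, 0, 0.007], [0, 0, 0.009], [0, 0, 0.011], [0, 0, 0.012], [0, 0, 0.012]], rot=[[0, 0, 0], [0, 0, 0], [0, 0, 0], [0, 0, 0], [0, 0, 0], [0, 0, 0], [0, 0, 0], [0, 0, 0]], claw=[-1, -1, -1, -1, -1, -1, -1, -1])

```text
clock: 12.6
position: [596.5, -44.6, 271.1]
tool_rot: [[-0.985, -0.171, 0.0], [-0.171, 0.985, -0.0], [-0.0, -0.0, -1.0]]
ft_force: [-0.0, -1.0, -5.0]
grip_width: 13.8
grip_force: 45.0
```

No resistance: the lugs are passing through the gaps.

Call:
jog_arm(travel=[[0, 0, 0.002], [0, 0, 0.006], [0, 0, 0.012], [0, 0, 0.019], [0, 0, 0.027], [0, 0, 0.035], [0, 0, 0.043], [0, 0, 0.051], [0, 0, 0.059], [0, 0, 0.066], [0, 0, 0.071], [0, 0, 0.073]], rot=[[0, 0, 0], [0, 0, 0], [0, 0, 0], [0, 0, 0], [0, 0, 0], [0, 0, 0], [0, 0, 0], [0, 0, 0], [0, 0, 0], [0, 0, 0], [0, 0, 0], [0, 0, 0]], claw=[-1, -1, -1, -1, -1, -1, -1, -1, -1, -1, -1, -1])

```text
clock: 13.6
position: [596.6, -44.6, 344.8]
tool_rot: [[-0.985, -0.171, 0.001], [-0.171, 0.985, -0.0], [-0.001, -0.0, -1.0]]
ft_force: [-0.0, -0.6, -5.4]
grip_width: 13.6
grip_force: 45.0
```

Call:
jog_arm(travel=[[0, 0, 0], [0, 0, 0], [0, 0, 0], [0, 0, 0], [0, 0, 0], [0, 0, 0]], rot=[[0, 0, 0], [0, 0, 0], [0, 0, 0], [0, 0, 0], [0, 0, 0], [0, 0, 0]], claw=[-1, -1, -1, -1, -1, -1])

```text
clock: 14.1
position: [596.4, -44.6, 343.5]
tool_rot: [[-0.985, -0.171, -0.0], [-0.171, 0.985, 0.0], [0.0, 0.0, -1.0]]
ft_force: [-0.3, -0.5, -4.7]
grip_width: 13.8
grip_force: 45.0
```

```bash
python3 - <<'E'
from h import *
f=grab_frame("wrist")[80:280,180:500];g=grab_frame("scene")[130:280,270:430]
a=cv2.resize(f,(640,400));b=cv2.resize(g,(0,0),fx=2.667,fy=2.667);b=b[:400,:]
cv2.imwrite("pics/w5.png",np.vstack([cv2.resize(a,(400,250)),b[:340,:400]])[...,::-1])
E
```

```text
(no output)
```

View pics/w5.png

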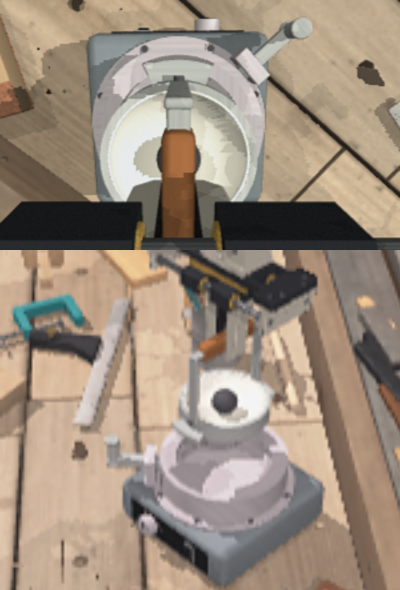

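The picture shows the dish hanging level above the ring. The ball is in the middle (scene crop at about (225,400)), and the bolt is out.

```bash
python3 -c "
from cell import *
print(finish_job())"
```

```text
the job is handed in; nothing more can be done
None
```

I pulled the bolt out about 18 mm, turned the dish a quarter turn and lifted it out of the ring; I handed the job in at about 14 s with the dish held level and still about 85 mm above its seat and the ball in its middle, but no verdict came back.

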